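# Sort the rolling stock into its fitted trays

### The arm

A 7-joint arm with a two-finger parallel gripper is mounted at the origin on a cart in front of the work surface, level with it; the furniture and walls round the work are solid. World frame = base frame: x ahead of the robot, y to its left, z up, the work surface at z = 0. Lengths are in mm, angles in rad, forces in N, time in s.
With the tool pointing down it reaches from about 425 to 825 mm from the base axis. Payload 3.6 kg.
Tool frame: the origin (TCP) lies midway between the tips of the shut fingers; the grasp point (between the pads) lies 19 mm behind it; z points along the fingers, y is the line along which they close (so a half turn about z gives the same grasp; the last joint's range is limited). The gripper opens to 85 mm and grips with 20 to 120 N. Pads are 22 mm wide; open, the fingers measure 114 mm over their backs; the gripper's body (76 mm by 85 mm) begins 54 mm behind the grasp point. The pads swing forward as they close: fully open they stand 13 mm farther back than shut.
Start: joints at [1.125, 0.615, -0.013, 1.423, 0.008, 1.103, -0.04], TCP at [264.34, -593.791, 231.297] pointing down, gripper open.
Joint ranges: [-3.12, 3.12], [-0.3, 2.06], [-1.34, 1.32], [0.26, 2.42], [-1.36, 4.5], [0.01, 1.98], [-2.84, 2.84]. Speed limits (rad/s): [2.79, 2.79, 3.14, 3.14, 3.14, 3.14, 3.14].

### API

Orientations are given as [roll, pitch, yaw] about the fixed x, y, z axes, in that order (R = Rz(yaw) Ry(pitch) Rx(roll)).
In Python, from workcell import get_state, eyes, ctrl, spotter gives the robot as it stands. The module is installed in compiled form; this text tells all that it offers.
- The arm moves only by the tool move_arm, never from a script. Its argument "targets" is a list of rows, each a list of 7 numbers: the turn, a rotation vector about the world's x, y, z normalised to -1 to 1, where 1 is 45 degrees, then the shift along the world's x, y, z normalised to -1 to 1, where 1 is 1 m, then the opening, from 0 (shut) to 1 (fully open). In form: [[wx, wy, wz, dx, dy, dz, fingers], ...]. A call has exactly 10 rows; each row is the pose to reach, as a shift and turn from the pose commanded when the call began; what a row does not reach only later rows make up. A row lasts 1/10 s, in which the tool goes at most 50 mm and 8.59 degrees, less where a joint would pass 70% of its speed; a pose out of reach is approached as far as the arm can. A call with a number of a shift or a turn outside -1 to 1 is refused whole. A call with a gripper value outside its range is refused whole. The fingers move at their own pace and stop on an object; the grip force is fixed at half the most. Time passes only in rows, so rows that repeat a pose let the fingers close, or fill a call up. It gives the time, the measured TCP pose, the force, the opening and the grip force at its end, in the units of the state.
- get_state(): the state, without advancing time (a new reading comes with each control period).
- eyes.snapshot(name): name is "scene" or "top" or "wrist"; returns the picture (400x640x3 uint8, red, green, blue); there is no depth.
- eyes.camera_params(name): a dict with "fx", "fy", "cx", "cy" (pixels), "k1" (the pictures are not rectified: a ray, as slopes to the right and down, at radius r is drawn at 1 + k1 r^2 times it, then the intrinsics apply), "cam_to_world" (4x4, takes a point from camera to world coordinates). Camera axes: x right, y down, z forward; pixel columns grow to the right and rows downward; lengths in mm; the calibration is good to about 2 mm. A picture is of the moment at which its call begins: read the wrist's pose just before it. camera_params takes no time and is no camera call; for the wrist camera it gives the pose at the moment of the call.
- ctrl.finish_job(): hands the job in; it is judged then, once.
Trained networks look in the newest picture that a camera, given by its name, has taken for a name from the list of things; names that differ only in an ending like _2 or _b are one class to them, and where a whole thing is asked for, a point or a joint stands for the part that bears it (a point fixed in the world has none). Each returns a list of dicts, best first, with "confidence" (0 to 1); they miss things now and then, are a little off and sometimes report something else, mostly with a low value. They report only what shows in the picture. A call takes as long as a camera call.
- spotter.cut_out(label, camera): "mask" (400x640 bool, what is visible of it) and "bbox" ([left, top, right, bottom] in pixels, round what is visible of it).
The state is a dict: "t": time; "joint_pos": joint angles; "dq": joint speeds; "joint_efforts": joint torques, N m; "ee_pos": TCP position; "tool_rot": TCP orientation; "force": force on the tool from outside, world axes, zero at the start; "wrist_torque": the same for the moment, N m; "opening": opening from 0.0 (shut) to 1.0 (fully open); "grip_force": force on a finger pad.
Only numpy, scipy, OpenCV 4.12 (cv2) and the standard library are available. Lean on these libraries where they do the work, as an engineer would, in place of code of your own. Each camera call takes 0.05 s, during which the arm holds its last target. There are 200 camera calls.

### The job

Put the four model railway vehicles away in the four plywood stock trays on the bench: each goes in the tray whose bay is cut to its length, standing on its wheels flat on the lining, inside the walls all round. It may face either way; keep the models upright throughout and leave the tape roll and the bottle where they are.

Things in the scene. Friction and masses are not known exactly. Their poses are not given: they have to be found in the camera images.
- wagon: dark brown goods wagon with a flat-topped box body, the shortest vehicle: 98 long (x) x 34 wide (y) x 45 mm high. Origin under its middle, at wheel height; z up. Body sides are flat, 34 mm apart, from 14 to 44 mm above the origin: grip across y at the middle (pads at least 16 mm, at best 25 to 40 mm, above the origin). Loose, about 0.13 kg.
- tank_engine: the shorter of two black steam engines: 125 long (x, chimney end at +x) x 32 wide (y) x 52 mm high. Origin under its middle, at wheel height; z up. Grip across y at the middle: 30 mm wide from 16 to 46 mm above the origin. Loose, about 0.26 kg, centre of mass 5 mm to +x.
- long_engine: the longer of two black steam engines: 145 long (x, chimney end at +x) x 32 wide (y) x 52 mm high. Origin under its middle, at wheel height; z up. Grip across y at the middle: 30 mm wide from 16 to 46 mm above the origin. Loose, about 0.26 kg, centre of mass 5 mm to +x.
- coach: passenger coach with a pale roof, the longest vehicle: 235 long (x) x 34 wide (y) x 45 mm high. Origin under its middle, at wheel height; z up. Body sides flat, 34 mm apart, from 14 to 44 mm above the origin: grip across y at the middle. Loose, about 0.13 kg.
- wagon_tray: open plywood tray, grey lining, the shortest of four, for the wagon; fixed. Bay 112 (x) x 48 (y) mm inside, 126 x 62 mm outside, walls 7 mm thick. Origin under its middle on the grey bench mat (3 mm thick), z up; bay centred on it. Bay floor 6 mm, wall tops 30 mm above the origin; in the middle 62 mm of each long side a finger notch: wall only 14 mm high.
- tank_tray: open plywood tray, grey lining, the second shortest of four, for the shorter steam engine; fixed. Bay 139 (x) x 48 (y) mm inside, 153 x 62 mm outside, walls 7 mm thick. Origin under its middle on the grey bench mat (3 mm thick), z up; bay centred on it. Bay floor 6 mm, wall tops 30 mm above the origin; in the middle 62 mm of each long side a finger notch: wall only 14 mm high.
- long_tray: open plywood tray, grey lining, the second longest of four, for the longer steam engine; fixed. Bay 159 (x) x 48 (y) mm inside, 173 x 62 mm outside, walls 7 mm thick. Origin under its middle on the grey bench mat (3 mm thick), z up; bay centred on it. Bay floor 6 mm, wall tops 30 mm above the origin; in the middle 62 mm of each long side a finger notch: wall only 14 mm high.
- coach_tray: open plywood tray, grey lining, the longest of four, for the coach; fixed. Bay 249 (x) x 48 (y) mm inside, 263 x 62 mm outside, walls 7 mm thick. Origin under its middle on the grey bench mat (3 mm thick), z up; bay centred on it. Bay floor 6 mm, wall tops 30 mm above the origin; in the middle 62 mm of each long side a finger notch: wall only 14 mm high.
- tape_roll: roll of masking tape lying flat, 78 mm across, 19 mm high; a bystander. Origin under its middle.
- flux_bottle: amber bottle with a black cap, 36 mm across, 70 mm high; a bystander. Origin under its middle.

How it is judged:
By the outcome, as a careful person would: the job done as asked, in the order asked, and still so for the second after the job is handed in, with the robot touching nothing.
It also fails if it takes over 102 s, if anything falls off the work surface, if the arm or the gripper's body presses on something with over 40 N, if the wrist force passes 120 N, or if a joint passes its speed limit or range.

## Working session

There is one attempt and no reset: what is moved stays moved. The work goes in short steps, Python scripts to look and compute and a tool call to move; the robot and the scene stay as the last step left them, time stands still between calls to the robot, and variables do not carry over. Pictures are saved under pics/ and viewed, at most 14 in all, crops included, and the job is handed in when it is done.

Besides the shell and the picture viewer there is one more tool, called after "Request:" as name(argument=value, ...) on one line, values as JSON. move_arm: Moves the arm, as the interface text tells. Scaled input: -1 to 1 covers 1 m each way for a shift and 45 degrees each way for a turn. Its arguments: {"type":"object","properties":{"targets":{"type":"array"}},"required":["targets"]}

```bash
mkdir -p pics
cat > h.py <<'E'
import numpy as np, cv2
from workcell import get_state, eyes, ctrl, spotter
def snap(n,f=None):
    im=eyes.snapshot(n)
    if f: cv2.imwrite('pics/'+f,im[:,:,::-1])
    return im
def ray(p,uv):
    uv=np.atleast_2d(np.asarray(uv,float))
    K=np.array([[p['fx'],0,p['cx']],[0,p['fy'],p['cy']],[0,0,1]])
    n=cv2.undistortPoints(uv[:,None],K,np.array([p['k1'],0,0,0.]))[:,0]
    T=np.array(p['cam_to_world']); d=np.c_[n,np.ones(len(n))]@T[:3,:3].T
    return T[:3,3],d
def onplane(p,uv,z):
    o,d=ray(p,uv); return o+d*((z-o[2])/d[:,2])[:,None]
E
python3 - <<'E'
from h import *
s=get_state(); print(s)
for n in ('scene','top'):
    snap(n,n+'0.png'); p=eyes.camera_params(n); print(n,p)
    for l in 'wagon tank_engine long_engine coach wagon_tray tank_tray long_tray coach_tray tape_roll flux_bottle'.split():
        print(l,[(round(r['confidence'],2),list(map(int,r['bbox']))) for r in spotter.cut_out(l,n)[:3]])
E
```

```text
{'t': 0.0, 'joint_pos': array([ 1.12546453,  0.61591069, -0.01260184,  1.42491745,  0.00810368,
        1.10337576, -0.04039242]), 'dq': array([-5.73913989e-05, -3.47837109e-04, -5.33783736e-04,  1.61161879e-03,
       -7.63722031e-04,  1.81465581e-03, -1.26961400e-03]), 'joint_efforts': array([-1.57383465e-04, -4.69220495e+01,  2.59105219e-01, -1.71036655e+01,
        9.94632603e-03,  9.62452468e-03, -4.62649609e-06]), 'ee_pos': array([ 264.03979871, -593.11769762,  230.13756143]), 'tool_rot': array([-3.13903218e+00,  4.84876485e-05,  4.18895889e-01]), 'force': array([ 1.36059274,  1.27123021, -0.02046645]), 'wrist_torque': array([ 0.0150076 , -0.00439686,  0.03695145]), 'grip_force': 0.0, 'opening': 1.0025670348203222}
scene {'fx': 365.25217873992415, 'fy': 365.25217873992415, 'cx': 317.04150252857124, 'cy': 194.79340788863752, 'k1': -0.04023936003319475, 'cam_to_world': array([[-7.71886377e-01, -4.07794761e-01,  4.87744660e-01,
         2.22971623e+02],
       [-6.35577332e-01,  5.13381924e-01, -5.76611182e-01,
         5.65178861e+02],
       [-1.52602731e-02, -7.55077766e-01, -6
[... 824 characters left out ...]
-03,
         9.53996910e+01],
       [-4.99131784e-03, -1.08364672e-01, -9.94098679e-01,
         1.47140581e+03],
       [ 0.00000000e+00,  0.00000000e+00,  0.00000000e+00,
         1.00000000e+00]])}
wagon [(0.86, [294, 229, 308, 266])]
tank_engine [(0.94, [256, 216, 271, 260])]
long_engine [(0.93, [377, 221, 391, 271]), (0.54, [356, 137, 385, 166])]
coach [(0.6, [357, 181, 434, 196]), (0.43, [415, 212, 443, 277])]
wagon_tray [(0.61, [212, 218, 236, 262])]
tank_tray [(0.86, [332, 219, 360, 274])]
long_tray [(0.69, [412, 216, 441, 273])]
coach_tray [(0.92, [244, 175, 340, 202]), (0.4, [258, 217, 271, 259])]
tape_roll [(0.75, [359, 138, 385, 165])]
flux_bottle [(0.56, [324, 144, 335, 159])]
```

Run:
```python
import cv2
a=cv2.imread('pics/top0.png')[120:290,200:460]; cv2.imwrite('pics/top0c.png',cv2.resize(a,None,fx=3,fy=3,interpolation=cv2.INTER_CUBIC))
```

```text
(no output)
```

View pics/top0c.png

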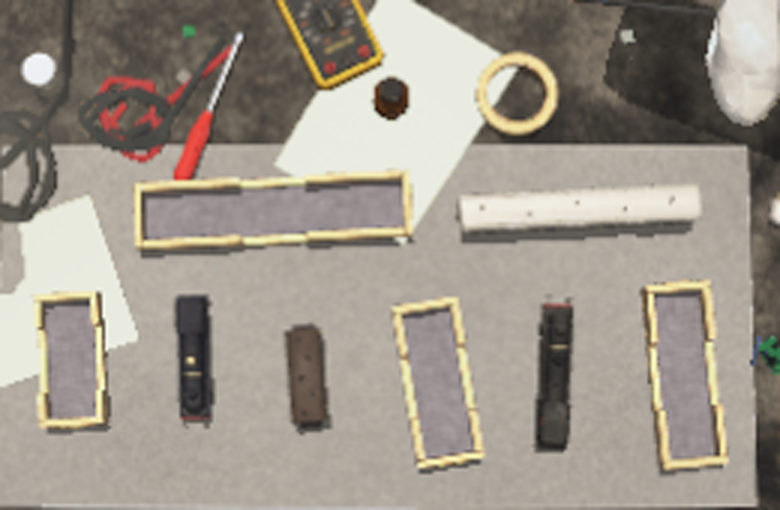

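View pics/scene0.png

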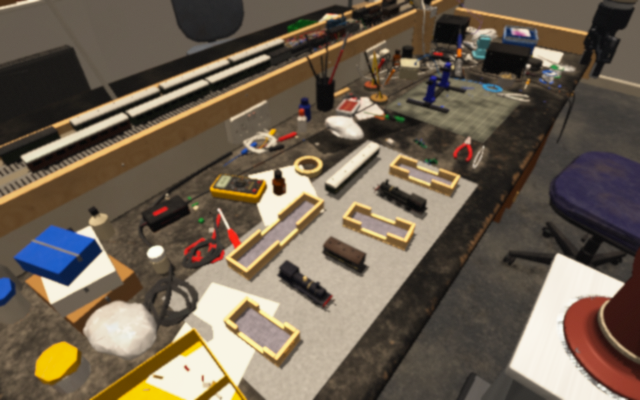

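The top view shows, from left to right, the wagon tray (crop about 70,360), tank engine (193,358), wagon (307,378), tank tray (437,383), long engine (553,375) and long tray (685,375). The coach tray is at (272,210) and the coach at (580,208). The networks' boxes agree with this, apart from some low-confidence second hits. Next I'll fit boxes to the masks in both views, leaving height free.

```bash
cat >> h.py <<'E'
from scipy.optimize import minimize
DIM=dict(wagon=(98,34,45),tank_engine=(125,32,52),long_engine=(145,32,52),coach=(235,34,45),wagon_tray=(126,62,30),tank_tray=(153,62,30),long_tray=(173,62,30),coach_tray=(263,62,30))
def proj(p,X):
    T=np.array(p['cam_to_world']); c=(X-T[:3,3])@T[:3,:3]; n=c[:,:2]/c[:,2:]
    n=n*(1+p['k1']*(n**2).sum(1,keepdims=True)); return n*[p['fx'],p['fy']]+[p['cx'],p['cy']]
def box(q,d):
    x,y,yaw,z=q; s=np.array([[a,b,c] for a in(-.5,.5) for b in(-.5,.5) for c in(0,1)])*d
    c,n=np.cos(yaw),np.sin(yaw); return s@np.array([[c,n,0],[-n,c,0],[0,0,1]])+[x,y,z]
def hullmask(pts,bb,S=4):
    m=np.zeros(((bb[3]-bb[1])*S,(bb[2]-bb[0])*S),np.uint8)
    h=cv2.convexHull(((pts+.5-[bb[0],bb[1]])*S).astype(np.float32))
    cv2.fillPoly(m,[np.round(h*16).astype(np.int32)],1,shift=4); return m
def fit(views,q0,d,zfix=None):
    """views: list of (params, bool mask); returns q, IoUs"""
    P=[]
    for p,m in views:
        n,lab,st,_=cv2.connectedComponentsWithStats(m.astype(np.uint8)); m=lab==1+st[1:,4].argmax()
        ys,xs=np.nonzero(m); bb=[xs.min()-20,ys.min()-20,xs.max()+21,ys.max()+21]
        h=cv2.convexHull(np.c_[xs,ys].astype(np.int32)); 
        pts=np.concatenate([h[:,0]+[a,b] for a in(-.5,.5) for b in(-.5,.5)])
        P.append((p,bb,hullmask(pts,bb)))
    def ious(q):
        r=[]
        for p,bb,t in P:
            m=hullmask(proj(p,box(q,d)),bb); r.append((m&t).sum()/max(1,(m|t).sum()))
        return r
    f=lambda v:-sum(ious([v[0],v[1],v[2]/100,v[3] if zfix is None else zfix]))
    v=np.array([q0[0],q0[1],q0[2]*100,3.])
    for st in(12,5,2):
        sim=np.vstack([v]+[v+st*e for e in np.eye(4)]); v=minimize(f,v,method='Nelder-Mead',options=dict(initial_simplex=sim,xatol=.05,fatol=1e-5)).x
    q=[v[0],v[1],v[2]/100,v[3] if zfix is None else zfix]; return q,ious(q)
E
python3 - <<'E'
from h import *
ms={}
for n in('top','scene'):
    snap(n); p=eyes.camera_params(n)
    for l in DIM: ms[l,n]=(p,spotter.cut_out(l,n)[0]['mask'] if 1 else 0)
np.save('ms.npy',ms,allow_pickle=True)
for l in DIM:
    p,m=ms[l,'top']; r=cv2.minAreaRect(np.argwhere(m)[:,::-1].astype(np.float32)); c=cv2.boxPoints(r)
    w=onplane(p,c,DIM[l][2]+3); e=[w[1]-w[0],w[2]-w[1]]; L=max(e,key=np.linalg.norm); yaw=np.arctan2(L[1],L[0])
    yaw=(yaw+np.pi/2)%np.pi-np.pi/2 if 'coach' not in l else yaw%np.pi
    c=w.mean(0); v=[ms[l,'top'],ms[l,'scene']]
    for z in (None,3):
        q,i=fit(v,[c[0],c[1],yaw],DIM[l],z); print(l,np.round(c[:2]),[round(float(np.linalg.norm(k))) for k in e],np.round(q,3),np.round(i,2))
    q,i=fit(v[:1],[c[0],c[1],yaw],DIM[l],3); print('   top only',np.round(q,3),np.round(i,2))
print(get_state()['t'])
E
```

```text
Traceback (most recent call last):
IndexError: list index out of range
```

```bash
cat >> h.py <<'E'
def find(l,n,tries=4):
    for k in range(tries):
        r=spotter.cut_out(l,n)
        if r: return r[0]['mask']
        snap(n)
E
python3 - <<'E'
from h import *
ms={}
for n in('top','scene'):
    snap(n); p=eyes.camera_params(n)
    for l in DIM: ms[l,n]=(p,find(l,n))
np.save('ms.npy',ms,allow_pickle=True)
for l in DIM:
    p,m=ms[l,'top']; r=cv2.minAreaRect(np.argwhere(m)[:,::-1].astype(np.float32)); c=cv2.boxPoints(r)
    w=onplane(p,c,DIM[l][2]+3); e=[w[1]-w[0],w[2]-w[1]]; L=max(e,key=np.linalg.norm); yaw=np.arctan2(L[1],L[0])
    yaw=(yaw+np.pi/2)%np.pi-np.pi/2 if 'coach' not in l else yaw%np.pi
    c=w.mean(0); v=[ms[l,'top'],ms[l,'scene']]
    for z in (None,3):
        q,i=fit(v,[c[0],c[1],yaw],DIM[l],z); print(l,np.round(c[:2]),[round(float(np.linalg.norm(k))) for k in e],np.round(q,3),np.round(i,2))
    q,i=fit(v[:1],[c[0],c[1],yaw],DIM[l],3); print('   top only',np.round(q,3),np.round(i,2))
print(get_state()['t'])
E
```

```text
wagon [503. 153.] [34, 95] [ 5.03195e+02  1.53250e+02  7.70000e-02 -3.98500e+00] [0.92 0.74]
wagon [503. 153.] [34, 95] [5.03222e+02 1.53301e+02 7.00000e-02 3.00000e+00] [0.91 0.73]
   top only [5.03733e+02 1.53443e+02 8.50000e-02 3.00000e+00] [0.92]
tank_engine [522. 258.] [32, 117] [ 5.23702e+02  2.61026e+02  2.10000e-02 -3.82400e+00] [0.87 0.67]
tank_engine [522. 258.] [32, 117] [5.21921e+02 2.59782e+02 1.60000e-02 3.00000e+00] [0.86 0.66]
   top only [5.22066e+02 2.61281e+02 4.00000e-02 3.00000e+00] [0.87]
long_engine [503. -74.] [133, 32] [ 5.02837e+02 -7.86530e+01 -9.70000e-02 -7.80000e-02] [0.82 0.7 ]
long_engine [503. -74.] [133, 32] [ 5.02736e+02 -7.59790e+01 -5.00000e-02  3.00000e+00] [0.82 0.69]
   top only [ 5.02053e+02 -7.60630e+01 -3.90000e-02  3.00000e+00] [0.82]
coach [ 659. -104.] [225, 42] [ 665.044 -107.473    1.63    -7.997] [0.88 0.79]
coach [ 659. -104.] [225, 42] [ 663.669 -111.104    1.628    3.   ] [0.88 0.77]
   top only [ 663.526 -105.623    1.626    3.   ] [0.88]
wagon_tray [518. 377.] [66, 128] [5.16899e+02 3.79615e+02 6.80000e-02 1.98200e+00] [0.96 0.98]
[... 209 characters left out ...]
 2.97530e+01 1.37000e-01 6.22000e-01] [0.96 0.94]
tank_tray [499.  31.] [61, 152] [4.97572e+02 3.04910e+01 1.45000e-01 3.00000e+00] [0.96 0.92]
   top only [4.99269e+02 3.06200e+01 1.36000e-01 3.00000e+00] [0.97]
long_tray [ 504. -201.] [68, 175] [ 5.03525e+02 -2.04275e+02  7.60000e-02  1.60600e+00] [0.95 0.94]
long_tray [ 504. -201.] [68, 175] [ 5.03393e+02 -2.03690e+02  7.90000e-02  3.00000e+00] [0.95 0.93]
   top only [ 5.06263e+02 -2.04105e+02  8.30000e-02  3.00000e+00] [0.96]
coach_tray [660. 186.] [265, 67] [662.124 185.483   1.619  -1.057] [0.94 0.95]
coach_tray [660. 186.] [265, 67] [660.005 186.058   1.62    3.   ] [0.92 0.94]
   top only [662.978 185.976   1.625   3.   ] [0.95]
2.4
```

Request:
move_arm(targets=[[0,0,-0.55,0.22,0.4,0.05,1],[0,0,-0.55,0.22,0.4,0.05,1],[0,0,-0.55,0.22,0.4,0.05,1],[0,0,-0.55,0.22,0.4,0.05,1],[0,0,-0.55,0.22,0.4,0.05,1],[0,0,-0.55,0.22,0.4,0.05,1],[0,0,-0.55,0.22,0.4,0.05,1],[0,0,-0.55,0.22,0.4,0.05,1],[0,0,-0.55,0.22,0.4,0.05,1],[0,0,-0.55,0.22,0.4,0.05,1]])

```text
t: 3.4
ee_pos: [488.3, -185.9, 282.2]
tool_rot: [-3.137, -0.004, -0.001]
force: [-0.4, 0.9, -0.2]
opening: 1.005
grip_force: 0.0
```

Run:
```python
from h import *
s=get_state(); print(s['t'],s['ee_pos'],s['tool_rot'],s['joint_pos'])
p=eyes.camera_params('wrist'); snap('wrist','w1.png'); print(p)
```

```text
3.4 [ 488.26940795 -185.85925338  282.15868196] [-3.13732477e+00 -4.01193770e-03 -5.20413545e-04] [ 0.3084228   0.36476172  0.02346027  1.71578286 -0.01572174  1.05877894
 -1.23329157]
{'fx': 355.0878697520794, 'fy': 355.0878697520794, 'cx': 315.8668908789552, 'cy': 200.96128846694415, 'k1': -0.08056822089014043, 'cam_to_world': array([[-4.56708910e-04, -9.47177247e-01, -3.20710233e-01,
         5.70608663e+02],
       [-9.99993169e-01, -7.43782607e-04,  3.62071313e-03,
        -1.86743556e+02],
       [-3.66799579e-03,  3.20709696e-01, -9.47170437e-01,
         4.25462688e+02],
       [ 0.00000000e+00,  0.00000000e+00,  0.00000000e+00,
         1.00000000e+00]])}
```

View pics/w1.png

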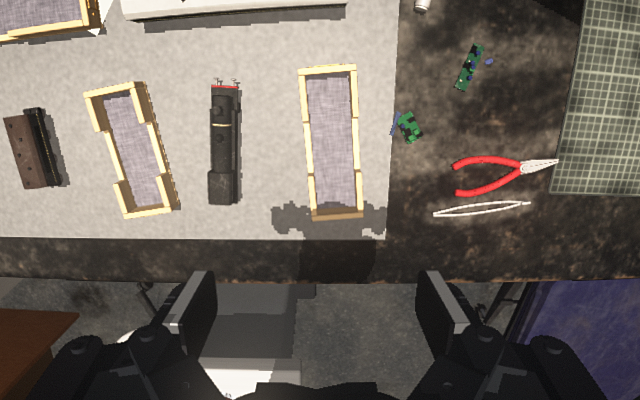

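The wrist view shows the long engine (224,145), long tray (333,143), tank tray (132,150) and wagon (33,150).

```bash
cat > wf.py <<'E'
import sys
from h import *
ms=np.load('ms.npy',allow_pickle=True).item()
def run(labels,save=None):
    p=eyes.camera_params('wrist'); im=snap('wrist'); p2=im.copy()
    for l in labels:
        m=find(l,'wrist')
        if m is None: print(l,'not seen'); continue
        n,lab,st,_=cv2.connectedComponentsWithStats(m.astype(np.uint8)); b=st[1+st[1:,4].argmax()]
        v=(p,m); t=ms[l,'top']; d=DIM[l]; c=onplane(t[0],np.argwhere(t[1])[:,::-1].mean(0),25)[0]
        y0=1.625 if 'coach' in l else .06
        for nm,vs,z in(('wrist',[v],3),('wr+top z',[v,t],None),('wr+top',[v,t],3)):
            q,i=fit(vs,[c[0],c[1],y0],d,z); print(l,nm,np.round(q,3).tolist(),np.round(i,2),b[:4] if nm=='wrist' else '')
            if nm=='wrist': h=cv2.convexHull(proj(p,box(q,d)).astype(np.float32)); cv2.polylines(p2,[np.round(h).astype(int)],1,(255,0,0))
    if save: cv2.imwrite('pics/'+save,p2[:,:,::-1])
    s=get_state(); print(s['t'],s['ee_pos'].round(1),s['tool_rot'].round(3))
if __name__=='__main__': run(sys.argv[2:],sys.argv[1])
E
python3 wf.py f1.png long_engine long_tray tank_tray
```

```text
long_engine wrist [502.371, -84.102, -0.16, 3.0] [0.75] [205  77  33 128]
long_engine wr+top z [503.216, -79.431, -0.094, -17.477] [0.81 0.83] 
long_engine wr+top [503.792, -79.169, -0.079, 3.0] [0.73 0.82] 
long_tray wrist [501.843, -203.334, 0.08, 3.0] [0.96] [296  62  66 158]
long_tray wr+top z [503.534, -202.859, 0.079, 9.741] [0.98 0.95] 
long_tray wr+top [503.413, -203.425, 0.084, 3.0] [0.96 0.95] 
tank_tray wrist [494.817, 31.528, 0.161, 3.0] [0.98] [ 81  80  97 139]
tank_tray wr+top z [495.886, 29.953, 0.155, 6.452] [0.98 0.94] 
tank_tray wr+top [495.849, 30.728, 0.155, 3.0] [0.96 0.93] 
3.65 [ 483.2 -196.   281.1] [ 3.14e+00  1.00e-03 -1.70e-02]
```

View pics/f1.png

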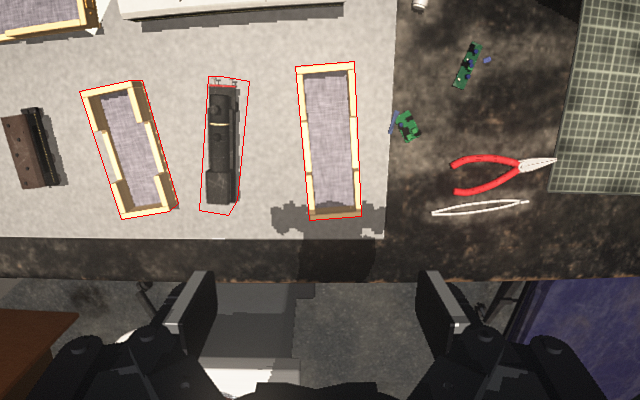

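The red fits hug both trays. The box model doesn't suit the engine, so I'll hover right above it and look again once the arm has settled.

Request:
move_arm(targets=[[0,0,-0.05,0.02,0.117,-0.08,1],[0,0,-0.05,0.02,0.117,-0.08,1],[0,0,-0.05,0.02,0.117,-0.08,1],[0,0,-0.05,0.02,0.117,-0.08,1],[0,0,-0.05,0.02,0.117,-0.08,1],[0,0,-0.05,0.02,0.117,-0.08,1],[0,0,-0.05,0.02,0.117,-0.08,1],[0,0,-0.05,0.02,0.117,-0.08,1],[0,0,-0.05,0.02,0.117,-0.08,1],[0,0,-0.05,0.02,0.117,-0.08,1]])

```text
t: 4.65
ee_pos: [504.4, -77.2, 201.5]
tool_rot: [3.142, -0.001, -0.053]
force: [-0.7, -0.3, -0.6]
opening: 1.0
grip_force: 0.0
```

```bash
cat > we.py <<'E'
# outline of a vehicle in the wrist view: midline points at a given height per image row
import sys
from h import *
l,z=sys.argv[1],float(sys.argv[2])
p=eyes.camera_params('wrist'); im=snap('wrist'); m=find(l,'wrist')
n,lab,st,_=cv2.connectedComponentsWithStats(m.astype(np.uint8)); m=lab==1+st[1:,4].argmax()
r=cv2.minAreaRect(np.argwhere(m)[:,::-1].astype(np.float32)); c=cv2.boxPoints(r)
for h in (z,15,25,48): 
    w=onplane(p,c,h); e=[w[1]-w[0],w[2]-w[1]]; L=max(e,key=np.linalg.norm)
    print(h,'centre',w.mean(0)[:2].round(1),'sides',[round(float(np.linalg.norm(k)),1) for k in e],'yaw',round(float(np.arctan2(L[1],L[0])),3))
print('corners',c.round().tolist()); s=get_state(); print(s['t'],s['ee_pos'].round(1),s['tool_rot'].round(3))
cv2.polylines(im,[np.round(c).astype(int)],1,(255,0,0)); cv2.imwrite('pics/e_%s.png'%l,im[:,:,::-1])
E
python3 we.py long_engine 30
```

```text
30.0 centre [499.8 -79.4] sides [29.2, 140.8] yaw 3.105
15 centre [495.6 -79.3] sides [30.6, 147.5] yaw 3.105
25 centre [498.4 -79.3] sides [29.7, 143.0] yaw 3.105
48 centre [504.8 -79.5] sides [27.5, 132.7] yaw 3.105
corners [[301.0, 101.0], [335.0, 101.0], [335.0, 249.0], [301.0, 249.0]]
4.75 [504.3 -76.9 201.4] [-3.142 -0.    -0.053]
```

View pics/e_long_engine.png

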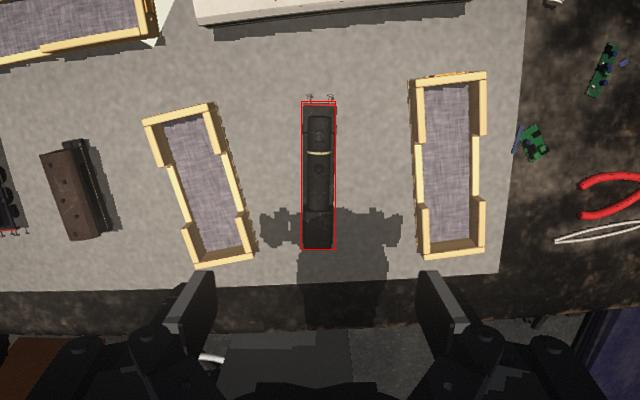

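The fit frames the engine, with the beam at (318,101) and the cab end at row 249. Its centre is at about (502, -79.5) with yaw -0.037, and the chimney points to +x. Descending and closing.

Request:
move_arm(targets=[[0,0,0.02,-0.002,-0.003,-0.05,1],[0,0,0.02,-0.002,-0.003,-0.1,1],[0,0,0.02,-0.002,-0.003,-0.145,1],[0,0,0.02,-0.002,-0.003,-0.175,1],[0,0,0.02,-0.002,-0.003,-0.189,1],[0,0,0.02,-0.002,-0.003,-0.189,1],[0,0,0.02,-0.002,-0.003,-0.189,0],[0,0,0.02,-0.002,-0.003,-0.189,0],[0,0,0.02,-0.002,-0.003,-0.189,0],[0,0,0.02,-0.002,-0.003,-0.189,0]])

```text
t: 5.75
ee_pos: [503.1, -79.7, 13.5]
tool_rot: [-3.141, -0.002, -0.037]
force: [-2.7, 0.3, 8.5]
opening: 0.346
grip_force: 58.4
```

Request:
move_arm(targets=[[0,0,0,0,0,0,0],[0,0,0,0,0,0.03,0],[0,0,0,0,0,0.07,0],[0,0,0,0,0,0.12,0],[0,0,0,0,0,0.17,0],[0,0,0,0,0,0.18,0],[0,0,0,0,0,0.18,0],[0,0,0,0,0,0.18,0],[0,0,0,0,0,0.18,0],[0,0,0,0,0,0.18,0]])

```text
t: 6.75
ee_pos: [501.1, -79.6, 190.3]
tool_rot: [-3.141, 0.005, -0.037]
force: [0.2, 0.2, -2.6]
opening: 0.343
grip_force: 59.6
```

```bash
python3 wf.py f2.png long_tray tank_tray; python3 we.py long_engine 210
```

```text
long_tray wrist [501.227, -203.892, 0.086, 3.0] [0.98] [410  69  82 194]
long_tray wr+top z [502.977, -202.438, 0.09, 7.021] [0.98 0.94] 
long_tray wr+top [502.656, -204.025, 0.084, 3.0] [0.98 0.94] 
tank_tray wrist [495.128, 31.287, 0.159, 3.0] [0.97] [134  96 119 174]
tank_tray wr+top z [497.135, 30.101, 0.149, 7.525] [0.96 0.96] 
tank_tray wr+top [496.215, 30.124, 0.15, 3.0] [0.95 0.95] 
6.9 [501.9 -79.8 191.3] [-3.141e+00  2.000e-03 -3.700e-02]
210.0 centre [512.9 -81.3] sides [125.8, 26.6] yaw -0.073
15 centre [399.5 -78.6] sides [323.5, 68.4] yaw -0.073
25 centre [405.3 -78.7] sides [313.3, 66.3] yaw -0.073
48 centre [418.7 -79.1] sides [290.0, 61.3] yaw -0.073
corners [[279.0, 388.0], [279.0, 108.0], [357.0, 108.0], [357.0, 388.0]]
7.0 [502.2 -79.8 191.8] [-3.141e+00  1.000e-03 -3.700e-02]
```

View pics/f2.png

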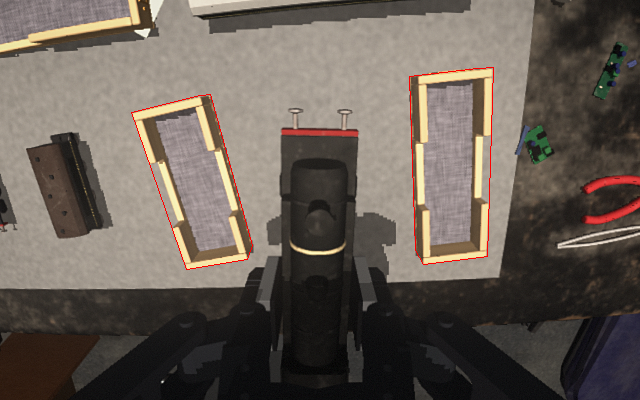

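The trays are fitted well and the engine hangs level. The red beam at row 131 and the buffers at row 110 put its centre about 1 mm behind the TCP. Moving over the long tray.

Request:
move_arm(targets=[[0,0,0.08,0.001,-0.04,0,0],[0,0,0.155,0.001,-0.08,0,0],[0,0,0.155,0.001,-0.115,0,0],[0,0,0.155,0.001,-0.124,-0.01,0],[0,0,0.155,0.001,-0.124,-0.05,0],[0,0,0.155,0.001,-0.124,-0.09,0],[0,0,0.155,0.001,-0.124,-0.125,0],[0,0,0.155,0.001,-0.124,-0.13,0],[0,0,0.155,0.001,-0.124,-0.13,0],[0,0,0.155,0.001,-0.124,-0.13,0]])

```text
t: 8.0
ee_pos: [504.9, -204.0, 63.9]
tool_rot: [3.14, -0.003, 0.085]
force: [0.4, -0.1, -2.5]
opening: 0.337
grip_force: 59.6
```

Request:
move_arm(targets=[[0,0,0,0,0,-0.02,0],[0,0,0,0,0,-0.035,0],[0,0,0,0,0,-0.04,0],[0,0,0,0,0,-0.043,0],[0,0,0,0,0,-0.043,0],[0,0,0,0,0,-0.043,0.6],[0,0,0,0,0,-0.043,0.6],[0,0,0,0,0,-0.043,0.6],[0,0,0,0,0,-0.043,0.6],[0,0,0,0,0,-0.043,0.6]])

```text
t: 9.0
ee_pos: [503.5, -203.9, 19.5]
tool_rot: [3.141, -0.0, 0.085]
force: [-0.0, 0.2, 0.6]
opening: 0.597
grip_force: 0.0
```

Request:
move_arm(targets=[[0,0,0,0,0,0.05,0.6],[0,0,0,0,0,0.1,0.6],[0,0,0,0,0,0.15,1],[0,0,-0.07,0.006,0.04,0.182,1],[0,0,-0.07,0.008,0.09,0.182,1],[0,0,-0.07,0.01,0.14,0.182,1],[0,0,-0.07,0.012,0.19,0.182,1],[0,0,-0.07,0.014,0.24,0.182,1],[0,0,-0.07,0.016,0.29,0.182,1],[0,0,-0.07,0.018,0.34,0.182,1]])

```text
t: 10.0
ee_pos: [520.9, 136.6, 201.5]
tool_rot: [3.142, -0.0, 0.03]
force: [1.5, -1.0, -0.7]
opening: 1.0
grip_force: 0.0
```

Request:
move_arm(targets=[[0,0,0,0,0.05,0,1],[0,0,0,0,0.1,0,1],[0,0,0,0,0.124,0,1],[0,0,0,0,0.124,0,1],[0,0,0,0,0.124,0,1],[0,0,0,0,0.124,0,1],[0,0,0,0,0.124,0,1],[0,0,0,0,0.124,0,1],[0,0,0,0,0.124,0,1],[0,0,0,0,0.124,0,1]])

```text
t: 11.0
ee_pos: [521.4, 258.3, 201.4]
tool_rot: [-3.142, -0.0, 0.029]
force: [-0.4, -0.7, -0.3]
opening: 1.001
grip_force: 0.0
```

```bash
python3 wf.py f3.png wagon_tray tank_tray wagon; python3 we.py tank_engine 30
```

```text
wagon_tray wrist [516.14, 379.363, 0.07, 3.0] [0.98] [140 105  92 137]
wagon_tray wr+top z [517.157, 378.145, 0.065, 6.413] [0.98 0.96] 
wagon_tray wr+top [516.48, 379.135, 0.071, 3.0] [0.98 0.96] 
tank_tray wrist [494.448, 30.462, 0.166, 3.0] [0.99] [501 125  85 157]
tank_tray wr+top z [497.521, 30.513, 0.146, 3.261] [0.95 0.96] 
tank_tray wr+top [496.846, 30.198, 0.148, 3.0] [0.96 0.96] 
wagon wrist [499.564, 153.823, 0.159, 3.0] [0.82] [404 145  46 105]
wagon wr+top z [502.767, 153.377, 0.093, -5.74] [0.84 0.92] 
wagon wr+top [502.765, 153.23, 0.098, 3.0] [0.8  0.92] 
11.2 [521.3 258.7 201.3] [-3.141 -0.     0.03 ]
30.0 centre [517.9 262.3] sides [28.6, 119.5] yaw -3.101
15 centre [513.8 262.3] sides [29.9, 125.2] yaw -3.101
25 centre [516.5 262.3] sides [29.0, 121.4] yaw -3.101
48 centre [522.9 262.2] sides [26.9, 112.6] yaw -3.101
corners [[295.0, 112.0], [328.0, 112.0], [328.0, 238.0], [295.0, 238.0]]
11.3 [521.3 258.7 201.3] [-3.142  0.     0.03 ]
```

View pics/e_tank_engine.png

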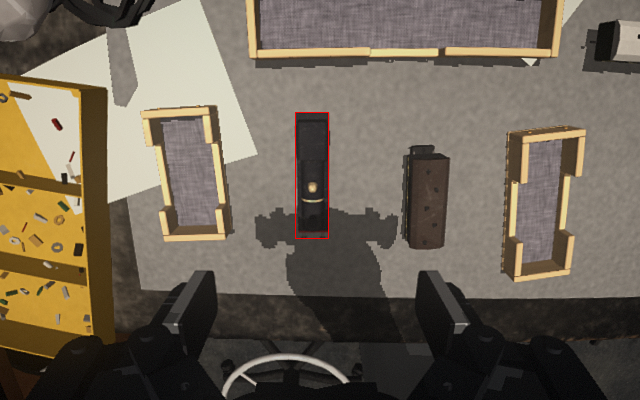

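The wrist view shows the tank engine at (312,175) with its chimney towards -x, the wagon at (427,200), the wagon tray at (185,175) and the tank tray at (545,200). The engine's end positions are unclear, so I'll zoom in.

Run:
```python
from h import *
im=snap('wrist'); p=eyes.camera_params('wrist')
a=im[95:260,270:350,::-1]; a=cv2.resize(a,None,fx=3.5,fy=3.5,interpolation=cv2.INTER_CUBIC); a=cv2.convertScaleAbs(a,alpha=2.2,beta=20)
t=cv2.imread('pics/top0.png')[205:270,245:280]; t=cv2.convertScaleAbs(cv2.resize(t,None,fx=8.8,fy=8.8,interpolation=cv2.INTER_CUBIC),alpha=2,beta=20)
h=min(a.shape[0],t.shape[0]); cv2.imwrite('pics/z1.png',np.hstack([a[:h],t[:h]])); print(a.shape,t.shape)
pt=eyes.camera_params('top')
for z in(15,20,50):
  print(z,'wrist',[(r,onplane(p,(312,r),z)[0,:1].round(1)) for r in(110,114,236,240)],'top',[(r,onplane(pt,(264,r),z)[0,:1].round(1)) for r in(216,218,259,261)])
```

```text
(578, 280, 3) (572, 308, 3)
15 wrist [(110, array([578.1])), (114, array([574.6])), (236, array([453.5])), (240, array([449.]))] top [(216, array([586.2])), (218, array([580.5])), (259, array([463.6])), (261, array([458.]))]
20 wrist [(110, array([578.5])), (114, array([575.])), (236, array([455.8])), (240, array([451.4]))] top [(216, array([585.8])), (218, array([580.1])), (259, array([463.6])), (261, array([458.]))]
50 wrist [(110, array([580.9])), (114, array([577.7])), (236, array([469.5])), (240, array([465.5]))] top [(216, array([583.3])), (218, array([577.7])), (259, array([463.7])), (261, array([458.2]))]
```

View pics/z1.png

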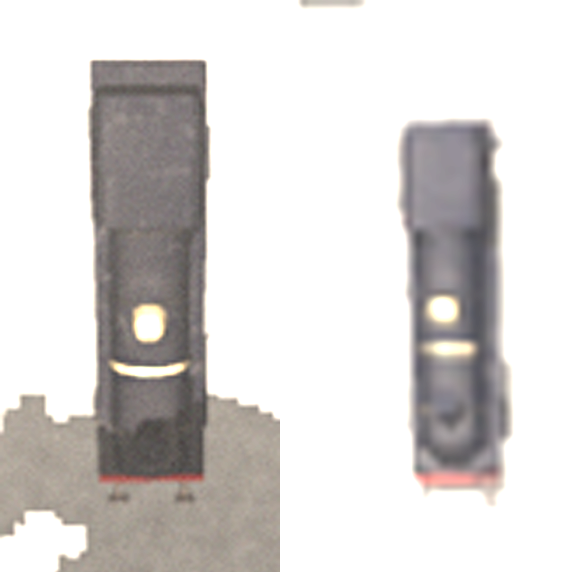

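Far end at row 112 and buffer tips at row 237 span 453.5 to 577, so the centre is at x ≈ 516, y ≈ 262, with yaw 0.036. The top view agrees.

Request:
move_arm(targets=[[0,0,0.01,-0.005,0.0035,-0.05,1],[0,0,0.01,-0.005,0.0035,-0.1,1],[0,0,0.01,-0.005,0.0035,-0.145,1],[0,0,0.01,-0.005,0.0035,-0.175,1],[0,0,0.01,-0.005,0.0035,-0.189,1],[0,0,0.01,-0.005,0.0035,-0.189,1],[0,0,0.01,-0.005,0.0035,-0.189,0],[0,0,0.01,-0.005,0.0035,-0.189,0],[0,0,0.01,-0.005,0.0035,-0.189,0],[0,0,0.01,-0.005,0.0035,-0.189,0]])

```text
t: 12.35
ee_pos: [517.1, 262.5, 13.8]
tool_rot: [-3.141, -0.002, 0.038]
force: [-4.9, 0.8, 5.2]
opening: 0.344
grip_force: 59.6
```

Request:
move_arm(targets=[[0,0,0,0,0,0,0],[0,0,0,0,0,0.03,0],[0,0,0,0,0,0.07,0],[0,0,0,0,0,0.12,0],[0,0,0,0,0,0.17,0],[0,0,0,0,-0.02,0.18,0],[0,0,0,0,-0.06,0.18,0],[0,0,0,0,-0.1,0.18,0],[0,0,0,0,-0.1,0.18,0],[0,0,0,0,-0.1,0.18,0]])

```text
t: 13.35
ee_pos: [515.7, 160.5, 191.8]
tool_rot: [3.141, 0.002, 0.035]
force: [0.1, 1.6, -3.4]
opening: 0.345
grip_force: 60.2
```

```bash
python3 -c "
from h import *
s=get_state();print(s['ee_pos'],s['tool_rot'],s['opening'])"
```

```text
[515.66830932 160.48993863 191.793803  ] [3.14092029e+00 1.66760323e-03 3.45675412e-02] 0.344624807420851
```

Request:
move_arm(targets=[[0,0,0.08,-0.01,-0.05,0,0],[0,0,0.148,-0.0195,-0.09,0,0],[0,0,0.148,-0.0195,-0.12,0,0],[0,0,0.148,-0.0195,-0.1315,-0.01,0],[0,0,0.148,-0.0195,-0.1315,-0.05,0],[0,0,0.148,-0.0195,-0.1315,-0.09,0],[0,0,0.148,-0.0195,-0.1315,-0.125,0],[0,0,0.148,-0.0195,-0.1315,-0.13,0],[0,0,0.148,-0.0195,-0.1315,-0.13,0],[0,0,0.148,-0.0195,-0.1315,-0.13,0]])

```text
t: 14.35
ee_pos: [498.2, 31.8, 63.5]
tool_rot: [-3.141, -0.003, 0.155]
force: [0.5, 0.9, -2.3]
opening: 0.342
grip_force: 60.4
```

Request:
move_arm(targets=[[0,0,0,0,0,-0.02,0],[0,0,0,0,0,-0.035,0],[0,0,0,0,0,-0.04,0],[0,0,0,0,0,-0.043,0],[0,0,0,0,0,-0.043,0],[0,0,0,0,0,-0.043,0.6],[0,0,0,0,0,-0.043,0.6],[0,0,0,0,0,-0.043,0.6],[0,0,0,0,0,-0.043,0.6],[0,0,0,0,0,-0.043,0.6]])

```text
t: 15.35
ee_pos: [497.0, 30.7, 19.5]
tool_rot: [-3.142, -0.0, 0.154]
force: [0.9, 0.0, 0.4]
opening: 0.595
grip_force: 0.0
```

Request:
move_arm(targets=[[0,0,0,0,0,0.05,0.6],[0,0,0,0,0,0.1,0.6],[0,0,0,0,0,0.15,1],[0,0,-0.085,0.005,0.04,0.182,1],[0,0,-0.085,0.005,0.09,0.182,1],[0,0,-0.085,0.005,0.123,0.182,1],[0,0,-0.085,0.005,0.123,0.182,1],[0,0,-0.085,0.005,0.123,0.182,1],[0,0,-0.085,0.005,0.123,0.182,1],[0,0,-0.085,0.005,0.123,0.182,1]])

```text
t: 16.35
ee_pos: [501.9, 151.8, 201.1]
tool_rot: [3.141, 0.001, 0.084]
force: [-0.3, 0.1, -0.1]
opening: 1.0
grip_force: 0.0
```

```bash
python3 wf.py f4.png wagon_tray wagon; python3 we.py wagon 48
```

```text
wagon_tray wrist [516.143, 379.961, 0.074, 3.0] [0.98] [ 27  69  99 139]
wagon_tray wr+top z [516.87, 378.318, 0.067, 5.817] [0.98 0.96] 
wagon_tray wr+top [516.618, 379.833, 0.063, 3.0] [0.98 0.96] 
wagon wrist [500.455, 154.741, 0.088, 3.0] [0.88] [293 120  39 107]
wagon wr+top z [502.264, 154.579, 0.084, -8.921] [0.92 0.9 ] 
wagon wr+top [503.037, 154.15, 0.084, 3.0] [0.87 0.91] 
16.5 [501.9 152.6 201.2] [3.141 0.    0.085]
48.0 centre [505.7 154.6] sides [32.1, 93.4] yaw -3.041
15 centre [497. 154.] sides [35.6, 103.8] yaw -3.041
25 centre [499.6 154.2] sides [34.5, 100.7] yaw -3.041
48 centre [505.7 154.6] sides [32.1, 93.4] yaw -3.041
corners [[294.0, 121.0], [333.0, 121.0], [333.0, 226.0], [294.0, 226.0]]
16.7 [501.8 153.5 201.3] [-3.142  0.     0.087]
```

View pics/f4.png

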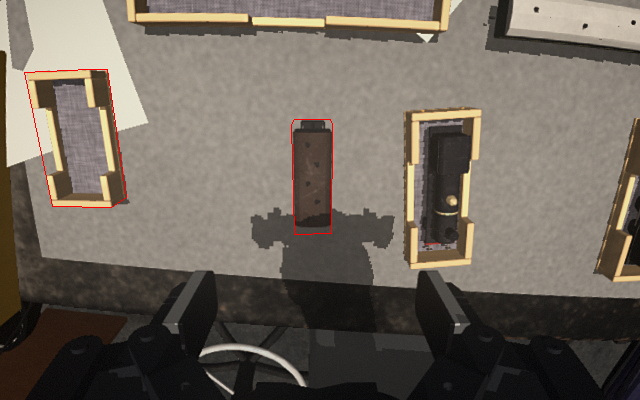

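The tank engine sits inside its tray at (443,187). The wagon is under the camera at (313,175): far buffers at row 121, roof end at row 226, centre about (501.5, 154.5), yaw 0.088. Descending on it.

Request:
move_arm(targets=[[0,0,0,0,0.001,-0.05,1],[0,0,0,0,0.001,-0.1,1],[0,0,0,0,0.001,-0.145,1],[0,0,0,0,0.001,-0.175,1],[0,0,0,0,0.001,-0.189,1],[0,0,0,0,0.001,-0.189,1],[0,0,0,0,0.001,-0.189,0],[0,0,0,0,0.001,-0.189,0],[0,0,0,0,0.001,-0.189,0],[0,0,0,0,0.001,-0.189,0]])

```text
t: 17.7
ee_pos: [502.7, 155.0, 13.6]
tool_rot: [-3.141, -0.003, 0.087]
force: [-1.1, -0.6, -0.3]
opening: 0.388
grip_force: 59.6
```

Request:
move_arm(targets=[[0,0,0,0,0,0,0],[0,0,0,0,0,0.03,0],[0,0,0,0,0,0.07,0],[0,0,0,0,0,0.12,0],[0,0,0,0,0,0.17,0],[0,0,0,0,0.02,0.18,0],[0,0,0,0,0.06,0.18,0],[0,0,0,0,0.1,0.18,0],[0,0,0,0,0.1,0.18,0],[0,0,0,0,0.1,0.18,0]])

```text
t: 18.7
ee_pos: [500.7, 255.7, 191.8]
tool_rot: [3.141, 0.001, 0.091]
force: [-0.1, -1.3, -1.3]
opening: 0.391
grip_force: 60.2
```

```bash
python3 wf.py f5.png wagon_tray; python3 we.py wagon 228
```

```text
wagon_tray wrist [516.232, 379.428, 0.071, 3.0] [0.99] [134  73  89 145]
wagon_tray wr+top z [517.544, 378.166, 0.066, 6.73] [0.98 0.96] 
wagon_tray wr+top [516.841, 379.366, 0.069, 3.0] [0.99 0.96] 
18.8 [501.6 253.1 191.8] [3.14e+00 1.00e-03 8.60e-02]
228.0 centre [513.5 253.8] sides [29.3, 89.8] yaw -3.006
15 centre [372.1 240.6] sides [87.9, 269.1] yaw -3.006
25 centre [378.7 241.2] sides [85.2, 260.7] yaw -3.006
48 centre [394.  242.6] sides [78.8, 241.3] yaw -3.006
corners [[269.0, 169.0], [364.0, 169.0], [364.0, 388.0], [269.0, 388.0]]
18.9 [502.  252.9 192.1] [3.14e+00 1.00e-03 8.50e-02]
```

Request:
move_arm(targets=[[0,0,-0.02,0.005,0.04,0,0],[0,0,-0.02,0.01,0.08,0,0],[0,0,-0.02,0.015,0.115,0,0],[0,0,-0.02,0.015,0.1247,-0.01,0],[0,0,-0.02,0.015,0.1247,-0.05,0],[0,0,-0.02,0.015,0.1247,-0.09,0],[0,0,-0.02,0.015,0.1247,-0.125,0],[0,0,-0.02,0.015,0.1247,-0.13,0],[0,0,-0.02,0.015,0.1247,-0.13,0],[0,0,-0.02,0.015,0.1247,-0.13,0]])

```text
t: 19.9
ee_pos: [518.5, 379.8, 64.4]
tool_rot: [-3.14, -0.004, 0.071]
force: [-0.1, -0.5, -1.1]
opening: 0.39
grip_force: 60.3
```

Request:
move_arm(targets=[[0,0,0,0,0,-0.02,0],[0,0,0,0,0,-0.035,0],[0,0,0,0,0,-0.04,0],[0,0,0,0,0,-0.043,0],[0,0,0,0,0,-0.043,0],[0,0,0,0,0,-0.043,0.6],[0,0,0,0,0,-0.043,0.6],[0,0,0,0,0,-0.043,0.6],[0,0,0,0,0,-0.043,0.6],[0,0,0,0,0,-0.043,0.6]])

```text
t: 20.9
ee_pos: [516.9, 379.5, 19.4]
tool_rot: [-3.141, -0.0, 0.072]
force: [-0.5, 0.4, 0.5]
opening: 0.598
grip_force: 0.0
```

Request:
move_arm(targets=[[0,0,0,0,0,0.05,0.6],[0,0,0,0,0,0.1,0.6],[0,0,0,0,0,0.15,1],[0,0,0.13,0.01,-0.03,0.19,1],[0,0,0.28,0.025,-0.07,0.22,1],[0,0,0.43,0.04,-0.11,0.23,1],[0,0,0.58,0.055,-0.15,0.23,1],[0,0,0.73,0.07,-0.19,0.23,1],[0,0,0.88,0.085,-0.23,0.23,1],[0,0,0.99,0.1,-0.27,0.23,1]])

```text
t: 21.9
ee_pos: [617.1, 107.6, 249.4]
tool_rot: [3.142, -0.0, 0.853]
force: [0.6, 0.2, -0.4]
opening: 1.001
grip_force: 0.0
```

Request:
move_arm(targets=[[0,0,0.15,0.007,-0.04,0,1],[0,0,0.3,0.014,-0.08,0,1],[0,0,0.45,0.021,-0.12,0,1],[0,0,0.6,0.028,-0.16,0,1],[0,0,0.75,0.035,-0.2,0,1],[0,0,0.9,0.042,-0.22,0,1],[0,0,0.99,0.047,-0.24,0,1],[0,0,0.99,0.047,-0.24,0,1],[0,0,0.99,0.047,-0.24,0,1],[0,0,0.99,0.047,-0.24,0,1]])

```text
t: 22.9
ee_pos: [663.6, -128.0, 249.5]
tool_rot: [-3.142, -0.002, 1.629]
force: [-0.7, 1.1, 0.3]
opening: 0.997
grip_force: 0.0
```

```bash
python3 -c "
from h import *
for k in range(3): snap('wrist')"; python3 wf.py f6.png coach coach_tray; python3 we.py coach 48
```

```text
coach wrist [657.587, -107.98, 1.618, 3.0] [0.95] [295  17  36 229]
coach wr+top z [658.598, -108.333, 1.619, 14.593] [0.89 0.84] 
coach wr+top [657.984, -108.008, 1.615, 3.0] [0.94 0.77] 
coach_tray not seen
23.55 [ 663.8 -130.6  249.3] [-3.142 -0.     1.627]
48.0 centre [ 658.7 -102.5] sides [32.8, 223.9] yaw -1.495
15 centre [ 658.7 -107.8] sides [35.9, 245.4] yaw -1.495
25 centre [ 658.7 -106.2] sides [34.9, 238.9] yaw -1.495
48 centre [ 658.7 -102.5] sides [32.8, 223.9] yaw -1.495
corners [[294.0, 14.0], [331.0, 14.0], [332.0, 244.0], [295.0, 244.0]]
23.65 [ 663.8 -130.7  249.3] [-3.142 -0.     1.627]
```

View pics/f6.png

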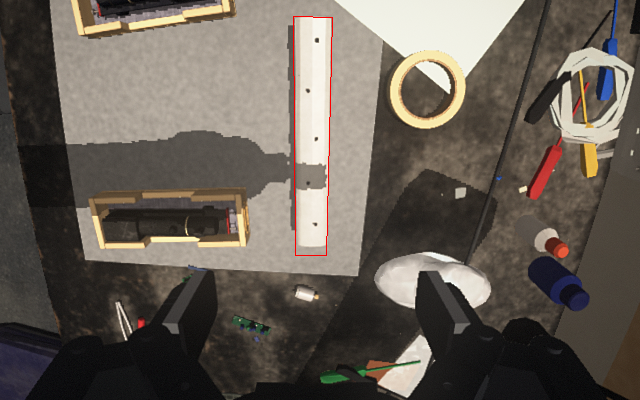

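The coach is at columns 294–331, rows 14–246, and the long engine is well inside its tray at (170,222). Roof ends at z = 48 give a centre of (658.5, -103), yaw 1.618. Picking up the coach with the fingers opened less, to clear the tape roll.

Request:
move_arm(targets=[[0,0,-0.01,-0.005,0.0275,-0.03,0.75],[0,0,-0.01,-0.005,0.0275,-0.08,0.75],[0,0,-0.01,-0.005,0.0275,-0.13,0.75],[0,0,-0.01,-0.005,0.0275,-0.18,0.75],[0,0,-0.01,-0.005,0.0275,-0.22,0.75],[0,0,-0.01,-0.005,0.0275,-0.237,0.75],[0,0,-0.01,-0.005,0.0275,-0.237,0.75],[0,0,-0.01,-0.005,0.0275,-0.237,0],[0,0,-0.01,-0.005,0.0275,-0.237,0],[0,0,-0.01,-0.005,0.0275,-0.237,0]])

```text
t: 24.65
ee_pos: [661.1, -103.1, 15.5]
tool_rot: [3.136, 0.001, 1.619]
force: [-0.4, 0.7, 2.9]
opening: 0.388
grip_force: 60.3
```

Request:
move_arm(targets=[[0,0,0,0,0,0,0],[0,0,0,0,0,0,0],[0,0,0,0,0,0.03,0],[0,0,0,0,0,0.07,0],[0,0,0,0,0,0.11,0],[0,0,0,0,0,0.15,0],[0,0,0,0,0,0.18,0],[0,0,0,0,0,0.18,0],[0,0,0,0,0,0.18,0],[0,0,0,0,0,0.18,0]])

```text
t: 25.65
ee_pos: [657.5, -103.3, 190.7]
tool_rot: [-3.138, -0.0, 1.619]
force: [-0.4, -0.3, -1.7]
opening: 0.385
grip_force: 59.8
```

Request:
move_arm(targets=[[0,0,0,0.001,0.03,0,0],[0,0,0,0.001,0.07,0,0],[0,0,0,0.001,0.1,0,0],[0,0,0,0.001,0.1,0,0],[0,0,0,0.001,0.1,0,0],[0,0,0,0.001,0.1,0,0],[0,0,0,0.001,0.1,0,0],[0,0,0,0.001,0.1,0,0],[0,0,0,0.001,0.1,0,0],[0,0,0,0.001,0.1,0,0]])

```text
t: 26.65
ee_pos: [659.8, -3.5, 192.3]
tool_rot: [3.142, -0.0, 1.618]
force: [-0.2, 0.5, -1.4]
opening: 0.391
grip_force: 59.8
```

```bash
python3 wf.py f7.png coach_tray; python3 we.py coach 228
```

```text
coach_tray not seen
27.1 [659.8  -3.  192.3] [-3.142  0.     1.619]
228.0 centre [657.1  32.9] sides [30.4, 138.1] yaw -1.471
15 centre [661.4 -61.6] sides [90.9, 412.4] yaw -1.471
25 centre [661.2 -57.1] sides [88.0, 399.5] yaw -1.471
48 centre [660.8 -46.9] sides [81.5, 369.9] yaw -1.471
corners [[260.0, 0.0], [371.0, 0.0], [371.0, 388.0], [260.0, 388.0]]
27.2 [659.8  -3.1 192.3] [-3.142 -0.     1.619]
```

View pics/f7.png

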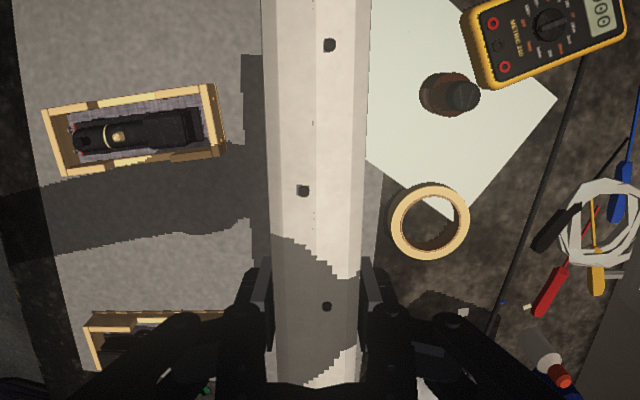

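The coach hangs straight, and the tank engine is fine in its tray at (135,130). The coach hides its tray from the wrist camera. I'll check the tray fit against the earlier wrist picture f3 by projecting it with the pose of that moment.

Run:
```python
from h import *
from scipy.spatial.transform import Rotation as R
def T(pos,r):
    M=np.eye(4); M[:3,:3]=R.from_euler('xyz',r).as_matrix(); M[:3,3]=pos; return M
s=get_state(); p=eyes.camera_params('wrist'); X=np.linalg.inv(T(s['ee_pos'],s['tool_rot']))@np.array(p['cam_to_world'])
p['cam_to_world']=T([521.3,258.5,201.3],[-3.1413,0,.03])@X
im=cv2.imread('pics/f3.png'); S=2; im=cv2.resize(im,None,fx=S,fy=S,interpolation=cv2.INTER_CUBIC)
for q,c in(((660,186,1.62,3),(0,0,255)),):
    b=box(q,(263,62,30)); u=proj(p,b); print(np.c_[b.round(),u.round(1)])
    for a,d in((1,3),(3,7),(7,5),(5,1),(0,2),(0,4)): cv2.line(im,tuple((u[a]*S).astype(int)),tuple((u[d]*S).astype(int)),c,1)
cv2.imwrite('pics/ov.png',im[0:160,440:1200])
```

```text
[[697.   56.    3.  548.2 -14. ]
 [697.   56.   33.  569.5 -21.7]
 [636.   53.    3.  540.4  57.3]
 [636.   53.   33.  560.5  55.8]
 [684.  319.    3.  252.7 -16.4]
 [684.  319.   33.  246.3 -26. ]
 [623.  316.    3.  256.8  58.1]
 [623.  316.   33.  251.1  56. ]]
```

View pics/ov.png

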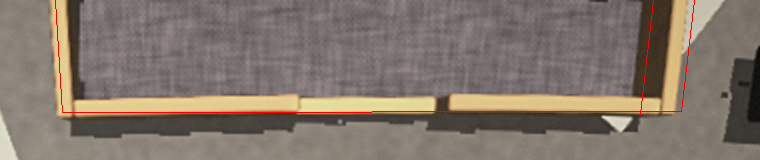

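The projected outline lies within about 2 px of the tray edges, so I take the tray at (659, 187), yaw 1.62.

Request:
move_arm(targets=[[0,0,0,-0.001,0.04,0,0],[0,0,0,-0.001,0.08,0,0],[0,0,0,-0.001,0.12,0,0],[0,0,0,-0.001,0.16,0,0],[0,0,0,-0.001,0.185,0,0],[0,0,0,-0.001,0.19,-0.02,0],[0,0,0,-0.001,0.19,-0.06,0],[0,0,0,-0.001,0.19,-0.1,0],[0,0,0,-0.001,0.19,-0.125,0],[0,0,0,-0.001,0.19,-0.13,0]])

```text
t: 28.2
ee_pos: [656.1, 185.7, 58.1]
tool_rot: [-3.134, 0.003, 1.619]
force: [-0.2, 0.5, -2.1]
opening: 0.391
grip_force: 59.9
```

Request:
move_arm(targets=[[0,0,0,0,0,0,0],[0,0,0,0,0,0,0],[0,0,0,0,0,-0.015,0],[0,0,0,0,0,-0.03,0],[0,0,0,0,0,-0.04,0],[0,0,0,0,0,-0.043,0],[0,0,0,0,0,-0.043,0],[0,0,0,0,0,-0.043,0.6],[0,0,0,0,0,-0.043,0.6],[0,0,0,0,0,-0.043,0.6]])

```text
t: 29.2
ee_pos: [658.6, 186.9, 18.6]
tool_rot: [-3.141, 0.0, 1.619]
force: [0.3, -0.1, 0.3]
opening: 0.599
grip_force: 0.0
```

Request:
move_arm(targets=[[0,0,0,0,0,0,0.6],[0,0,0,0,0,0.04,0.6],[0,0,0,0,0,0.09,0.6],[0,0,0,0,0,0.14,0.6],[0,0,0,0,-0.02,0.18,1],[0,0,0,0,-0.06,0.23,1],[0,0,0,0,-0.08,0.25,1],[0,0,0,0,-0.08,0.25,1],[0,0,0,0,-0.08,0.25,1],[0,0,0,0,-0.08,0.25,1]])

```text
t: 30.2
ee_pos: [657.6, 108.3, 267.6]
tool_rot: [-3.138, -0.001, 1.621]
force: [0.0, 0.5, -0.7]
opening: 1.003
grip_force: 0.0
```

Run:
```python
from h import *
w=snap('wrist'); s=snap('scene'); 
s=cv2.resize(s[140:370,210:470],None,fx=2.5,fy=2.5,interpolation=cv2.INTER_CUBIC)[:575]
w=w[0:330,100:560]; w=cv2.resize(w,(330,int(330*330/460)))
o=np.zeros((590,800,3),np.uint8); s=cv2.resize(s,(460,int(s.shape[0]*460/s.shape[1]))); o[:s.shape[0],:460]=s; o[:w.shape[0],465:795]=w
cv2.imwrite('pics/fin.png',o[:420,:,::-1]); print(get_state()['t'])
```

```text
30.3
```

View pics/fin.png

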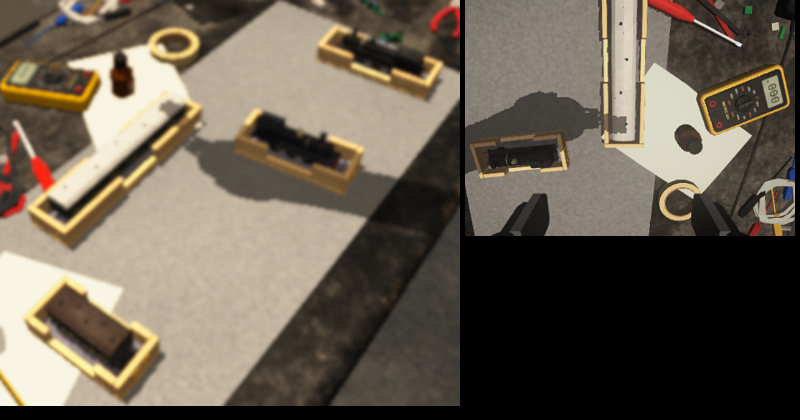

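All four vehicles sit in their trays: coach (125,155), tank engine (300,145), long engine (380,55) and wagon (90,325). The tape roll (175,45) and bottle (122,75) are where they were. Handing in.

```bash
python3 -c "
from workcell import ctrl
print(ctrl.finish_job())"
```

```text
the job is handed in; nothing more can be done
None
```

All four vehicles are in their matching trays, upright and looking flat inside the walls in the final pictures; the tape roll and bottle were left alone, and I handed the job in at about 30 s; no verdict came back.

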